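# Open the blue bench tap to its green line

## Task

Open the bench tap that has the blue ball knob: grip the ball across its widest part and turn it anticlockwise (seen from above) until the black pointer lies on the green line of its dial, then let go. Leave the taps with the yellow and the red ball as they are set.

Things in the scene. Friction and masses are not known exactly. Their poses are not given: they have to be found in the camera images.
- blue_knob (a joint): turn of the blue ball knob about its vertical stem, rad, growing anticlockwise from above. 0: black pointer on the red line (tap's +y side); 1.35: on the green line (nearly its -x front). Starts at 0.05 to 0.5; range -0.1 to 1.9, no stop at the green line; stays where left (friction 0.12 N m). Smooth plastic (friction about 0.45), slips unless held at its equator; grip 25 to 40 N
- blue_ball (a point): centre of the blue ball, 40 mm across, 108 mm above the bench, on a 13 mm stem with a 20 mm collar at 85 to 90 mm. Axes of the fixed tap: z up, x to its rear (brass hose barb). Below: white dial 84 mm across, face 50 mm above the bench; pointer flat on it, 5 mm wide, to 34 mm from the stem. Three taps, alike but for ball colour, in any order, at least 120 mm apart
- yellow_pointer (a point): tip of the black pointer of the tap with the yellow ball, 34 mm from that tap's stem and 53 mm above the bench; turns with its knob; must not be turned
- red_pointer (a point): tip of the black pointer of the tap with the red ball, 34 mm from that tap's stem and 53 mm above the bench; turns with its knob; must not be turned
There are look-alikes about, which are no part of the job. What is shaped like the part that bears blue_knob but orange is not meant.

How it is judged:
By the outcome, as a careful person would: the job done as asked, in the order asked, and still so for the second after the job is handed in, with the robot touching nothing.
It also fails if it takes over 32 s, if anything falls off the work surface, if the arm or the gripper's body presses on something with over 40 N, if the wrist force passes 120 N, or if a joint passes its speed limit or range.

## Robot

A 7-joint arm with a two-finger parallel gripper is mounted at the origin on a cart in front of the work surface, level with it; the furniture and walls round the work are solid. World frame = base frame: x ahead of the robot, y to its left, z up, the work surface at z = 0. Lengths are in mm, angles in degrees, forces in N, time in s.
With the tool pointing down it reaches from about 425 to 925 mm from the base axis. Payload 6.8 kg.
Tool frame: the origin (TCP) lies midway between the tips of the shut fingers; the grasp point (between the pads) lies 19 mm behind it; z points along the fingers, y is the direction in which the jaws open and shut (so a half turn about z gives the same grasp; the last joint's range is limited). The gripper opens to 88 mm and grips with 3 to 60 N. Pads are 20 mm wide; open, the fingers measure 115 mm over their backs; the gripper's body (75 mm by 178 mm) begins 61 mm behind the grasp point.
Start: joints at [60.957, 27.33, 1.283, 89.118, -0.659, 63.558, -4.761], TCP at [262.122, -622.045, 222.664] pointing down, gripper open.
Joint ranges: [-169.35, 169.35], [-19.33, 120.38], [-80.79, 83.38], [13.8, 139.57], [-78.32, 258.32], [9.67, 109.79], [-169.56, 169.56]. Speed limits (degrees/s): [136.94, 136.94, 180, 180, 180, 180, 180].

## Interface

Orientations are given as a 3x3 rotation matrix whose columns are the frame's x, y, z axes.
In Python, from bench import r gives the robot as it stands. Calls block until the motion is done:
- r.move_pose(position, orientation): joint-space move of the TCP to a pose.
- r.movel(position, orientation=None, vel=150): straight line of the TCP; orientation=None keeps the orientation; vel is the mean speed in mm/s.
- r.move_joints(angles): joint-space move.
- r.move_gripper(opening, f_grip=None): finger opening in mm; f_grip is the grip in N (None keeps the last); returns when the fingers have stopped.
- r.sleep(seconds).
- r.inverse_kinematics(position, orientation): joint angles nearest the present ones, or None.
- r.read_state(): the state.
- r.snapshot(name): name is "scene" or "top" or "wrist"; returns (picture, depth): 384x512x3 uint8, red, green, blue; 384x512 float32, mm along the optical axis (not along the pixel's ray), 0 where there is no reading.
- r.camera_params(name): a dict with "K" (3x3 intrinsics, pixels), "dist_coeffs" ([k1, k2, p1, p2, k3] as OpenCV has them; the pictures are not rectified), "T" (4x4, takes a point from camera to world coordinates). Camera axes: x right, y down, z forward; pixel columns grow to the right and rows downward; lengths in mm; the calibration is good to about 2 mm. A picture is of the moment at which its call begins: read the wrist's pose just before it. camera_params takes no time and is no camera call; for the wrist camera it gives the pose at the moment of the call.
A pose or a line that the arm cannot do raises r.Unreachable and nothing moves.
- r.close_job(): hands the job in, once; it reports no verdict.
The state is a dict: "time_s": time; "joint_pos": joint angles; "joint_vel": joint speeds; "joint_torque": joint torques, N m; "eef_pos": TCP position; "tool_rot": TCP orientation; "force": force on the tool from outside, world axes, zero at the start; "wrist_torque": the same for the moment, N m; "gripper_width": finger opening in mm.
Only numpy, scipy, OpenCV 4.12 (cv2) and the standard library are available. Lean on these libraries where they do the work, as an engineer would, in place of code of your own. Each camera call takes 0.05 s, during which the arm holds its last target.

## Working session

There is one attempt and no reset: what is moved stays moved. The work goes in short steps, each a Python script; the robot and the scene stay as the last script left them, time stands still between calls to the robot, and variables do not carry over. Pictures are saved under pics/ and viewed, and the job is handed in when it is done.

```bash
mkdir -p pics; ls; python3 - <<'E'
from bench import r
import cv2,numpy as np
for n in ("scene","top"):
    p,d=r.snapshot(n); c=r.camera_params(n)
    np.savez(f"{n}0.npz",p=p,d=d,**{k:np.array(v) for k,v in c.items()})
    cv2.imwrite(f"pics/{n}0.png",p[:,:,::-1]); print(n,c["K"],c["dist_coeffs"],c["T"])
print(r.read_state())
E
```

```text
pics
scene [[414.17532548   0.         255.68763066]
 [  0.         414.17532548 189.43700394]
 [  0.           0.           1.        ]] [-0.07399678  0.          0.          0.          0.        ] [[ 4.95417483e-01 -4.87075723e-01  7.19248745e-01 -2.12032065e+02]
 [-8.68565567e-01 -2.89645425e-01  4.02118619e-01 -4.67741915e+02]
 [ 1.24648919e-02 -8.23931288e-01 -5.66552609e-01  5.71091225e+02]
 [ 0.00000000e+00  0.00000000e+00  0.00000000e+00  1.00000000e+00]]
top [[390.82168514   0.         253.40286285]
 [  0.         390.82168514 192.7997655 ]
 [  0.           0.           1.        ]] [-0.10095455  0.          0.          0.          0.        ] [[ 1.33043803e-02 -9.81079721e-01  1.93146512e-01  2.47493213e+02]
 [-9.99496067e-01 -7.48087848e-03  3.08487975e-02 -1.32202200e+02]
 [-2.88202241e-02 -1.93459604e-01 -9.80684851e-01  9.12944997e+02]
 [ 0.00000000e+00  0.00000000e+00  0.00000000e+00  1.00000000e+00]]
{'time_s': 0.1, 'joint_pos': array([60.95665412, 27.37024366,  1.27945287, 89.17125522, -0.65898052,
       63.55603932, -4.76276671]), 'joint_vel': array([-0.03388167, -0.05027303,  0.03249523, -0.16176842,  0.01565996,
       -0.02718053,  0.02294417]), 'joint_torque': array([ 4.30498432e-03, -5.84092283e+01,  1.53966643e+00, -2.73312914e+01,
       -5.42567857e-02,  1.30704019e-02,  1.07990734e-04]), 'eef_pos': array([ 261.90663848, -621.547711  ,  221.79849441]), 'tool_rot': array([[ 9.21525139e-01,  3.88318061e-01, -7.08143338e-04],
       [ 3.88318692e-01, -9.21524072e-01,  1.40620128e-03],
       [-1.06517777e-04, -1.57083513e-03, -9.99998761e-01]]), 'force': array([-0.09340545, -0.02352783,  0.74141061]), 'wrist_torque': array([0.00982869, 0.02157742, 0.0188872 ]), 'gripper_width': 87.40027046483748}
```

View pics/scene0.png

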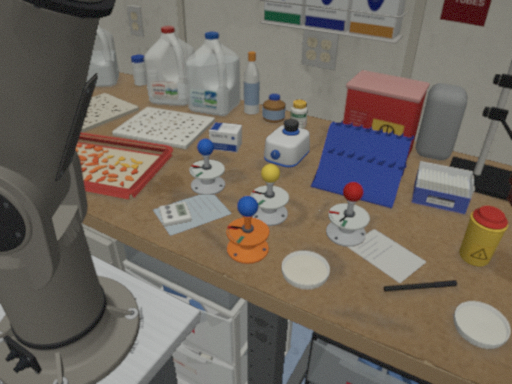

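View pics/top0.png

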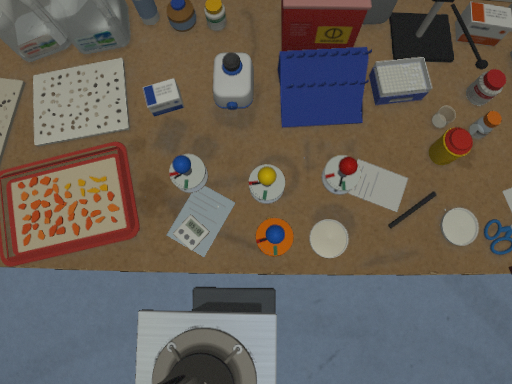

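The white-bodied tap with the blue ball is at about (181,164) in the top view. The orange one at (275,234) is the look-alike. I'll enlarge the crops.

```bash
cat > h.py <<'E'
import numpy as np,cv2
def ray(c,uv):
    n=cv2.undistortPoints(np.array([[uv]],float),np.array(c["K"]),np.array(c["dist_coeffs"]))[0,0]
    T=np.array(c["T"]);return T[:3,3],T[:3,:3]@np.array([n[0],n[1],1])
def onz(c,uv,z):
    o,d=ray(c,uv);return o+d*(z-o[2])/d[2]
def proj(c,P):
    T=np.linalg.inv(np.array(c["T"]));P=np.atleast_2d(P)@T[:3,:3].T+T[:3,3]
    return cv2.projectPoints(P,np.zeros(3),np.zeros(3),np.array(c["K"]),np.array(c["dist_coeffs"]))[0][:,0]
def crop(p,x,y,w,h,s,f):
    cv2.imwrite(f,cv2.resize(p[y:y+h,x:x+w,::-1],None,fx=s,fy=s,interpolation=cv2.INTER_CUBIC))
E
python3 - <<'E'
from h import *
t=np.load("top0.npz");s=np.load("scene0.npz")
for c,roi in((t,(160,140,60,60)),(s,(185,130,45,70))):
    x,y,w,h=roi;p=c["p"][y:y+h,x:x+w].astype(int)
    m=(p[...,2]>p[...,0]+60)&(p[...,2]>p[...,1]+40)
    n,l,st,ce=cv2.connectedComponentsWithStats(m.astype(np.uint8));i=1+np.argmax(st[1:,4]);uv=ce[i]+[x,y]
    print(uv,st[i],onz(c,uv,108))
crop(t["p"],155,135,70,70,9,"pics/c1.png");crop(s["p"],170,125,70,80,7,"pics/c2.png")
E
```

```text
[181.15217391 163.92173913] [ 13  16  17  17 230] [468.17704246  49.50231871 108.        ]
[205.33157895 146.22105263] [ 13   9  16  16 190] [470.03211747  49.4150131  108.        ]
```

View pics/c1.png

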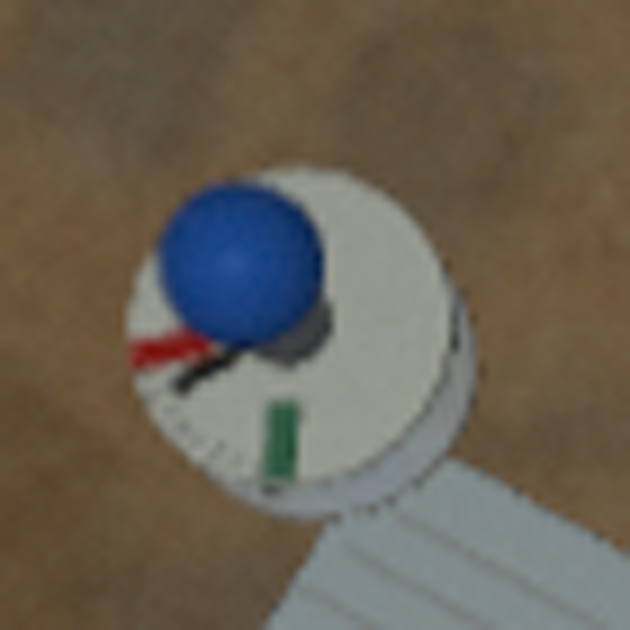

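View pics/c2.png

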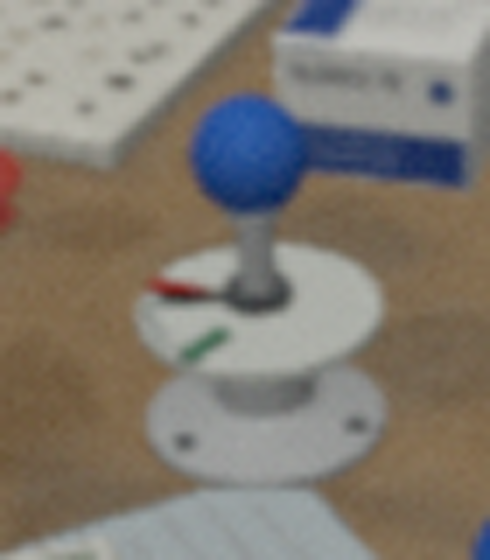

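```bash
python3 - <<'E'
from h import *
t=np.load("top0.npz");s=np.load("scene0.npz")
C=np.array([469,49.5])
f=lambda c,o,k,uv,z:onz(c,np.array(o)+(np.array(uv)+.5)/k-.5,z)
for n,c,o,k,pts in(("top",t,(155,135),9,dict(ptr=(182,385),red=(132,357),grn_o=(280,480),grn_i=(284,402))),("scene",s,(170,125),7,dict(ptr=(160,294),red=(152,285),grn_o=(185,358),grn_i=(226,334)))):
    for q,uv in pts.items():
        P=f(c,o,k,uv,53 if q=="ptr" else 50)[:2]; v=P-C
        print(n,q,P.round(1),np.hypot(*v).round(1),np.degrees(np.arctan2(v[1],v[0])).round(1))
for uv in((268,176),(348,166),(275,234)): print(onz(t,uv,108).round())
# dial ellipse center from top
a=t["p"][135:205,155:225].astype(int)
from bench import r
from scipy.spatial.transform import Rotation as R
st=r.read_state()
for yaw in range(0,181,15):
    th=np.radians(yaw);y=np.array([np.cos(th),np.sin(th),0])  # jaw dir
    z=np.array([0,0,-1.]);x=np.cross(y,z)
    for sg in(1,-1):
        q=r.inverse_kinematics([469,49.5,89],np.c_[sg*x,sg*y,z]); print(yaw,sg,None if q is None else np.round(q,1))
E
```

```text
top ptr [451.5  75. ] 31.0 124.4
top red [459.5  89.1] 40.8 103.5
top grn_o [427.7  49.3] 41.3 -179.7
top grn_i [447.9  49.2] 21.1 -179.3
scene ptr [452.2  78.3] 33.3 120.3
scene red [459.4  87.4] 39.1 104.2
scene grn_o [427.4  49.6] 41.6 179.9
scene grn_i [446.6  46.7] 22.6 -172.8
[ 443. -137.  108.]
[ 466. -307.  108.]
[ 320. -152.  108.]
0 1 [ 17.2  23.3 -36.7 121.1  20.8  41.8 -33. ]
0 -1 [ 39.6  36.4 -67.8 119.9  43.1  53.4 127.3]
15 1 [ 18.7  23.8 -38.6 121.   22.   42.2 -19.1]
15 -1 [ -65.4   43.1   73.   125.9  -54.    53.9 -124. ]
30 1 [ 20.2  24.3 -40.5 120.9  23.2  42.6  -5.2]
30 -1 [ -60.1   33.    61.1  125.7  -42.    45.4 -121. ]
45 1 [ 21.7  24.8 -42.3 120.8  24.4  43.    8.7]
45 -1 [  -1.5   19.9  -14.3  122.3    7.7   38.6 -156. ]
60 1 [ 23.1  25.3 -44.2 120.7  25.7  43.5  22.6]
60 -1 [   1.7   20.3  -18.   122.1    9.8   39.  -143. ]
75 1 [ 24.6  25.9 -46.  120.7  26.9  44.   36.5]
75 -1 [   5.8   20.9  -22.9  121.8   12.6   39.6 -130.5]
90 1 [ 27.3  27.1 -49.6 120.5  29.4  45.1  49.4]
90 -1 [   7.6   21.2  -25.1  121.7   13.8   39.8 -116.7]
105 1 [ 31.6  29.5 -55.5 120.3  33.6  47.2  60.6]
105 -1 [   9.3   21.5  -27.1  121.6   15.    40.1 -102.8]
120 1 [ 39.6  36.4 -67.8 119.9  43.1  53.4  67.3]
120 -1 [ 11.1  21.8 -29.3 121.5  16.3  40.4 -88.9]
135 1 [ 39.6  36.4 -67.8 119.9  43.1  53.4  82.3]
135 -1 [ 12.8  22.2 -31.4 121.3  17.5  40.8 -75.1]
150 1 [ 39.6  36.4 -67.8 119.9  43.1  53.4  97.3]
150 -1 [ 14.4  22.6 -33.2 121.3  18.7  41.1 -61.1]
165 1 [ 39.6  36.4 -67.8 119.9  43.1  53.4 112.3]
165 -1 [ 15.7  22.9 -34.8 121.2  19.6  41.4 -47. ]
180 1 [ 39.6  36.4 -67.8 119.9  43.1  53.4 127.3]
180 -1 [ 17.2  23.3 -36.7 121.1  20.8  41.8 -33. ]
```

White blue tap: ball at about (469, 49.5). The pointer is at 122° in world, the red line at 103.5° and the green line at about 180.5°, so it needs roughly a 58° turn. I'll hover above it.

```bash
cat >> h.py <<'E'
def O(yaw):
    th=np.radians(yaw);y=np.array([np.cos(th),np.sin(th),0]);z=np.array([0,0,-1.])
    return np.c_[np.cross(y,z),y,z]
def yawof(Rm): return np.degrees(np.arctan2(Rm[1,1],Rm[0,1]))
E
python3 - <<'E'
from h import *
from bench import r
r.move_pose([469,49.5,230],O(0))
s=r.read_state();print(s["time_s"],s["eef_pos"],yawof(s["tool_rot"]),s["joint_pos"].round(1),s["force"])
c=r.camera_params("wrist");p,d=r.snapshot("wrist")
np.savez("w0.npz",p=p,d=d,**{k:np.array(v) for k,v in c.items()})
cv2.imwrite("pics/w0.png",p[:,:,::-1]);print(proj(c,[[469,49.5,108]]),c["T"])
p=p.astype(int);m=(p[...,2]>p[...,0]+60)&(p[...,2]>p[...,1]+40)
n,l,st,ce=cv2.connectedComponentsWithStats(m.astype(np.uint8))
for i in range(1,n):
    if st[i,4]>300: print(st[i],ce[i],onz(c,ce[i],108))
E
```

```text
2.5917 [469.29999056  48.46774964 229.9009023 ] -0.118158433659129 [ 22.4  11.3 -40.  113.4   8.5  58.2 -21.6] [-0.50815945 -0.07964772 -0.9185863 ]
[[256.59947322 187.8419054 ]] [[ 9.99997621e-01 -2.08249859e-03 -6.49493315e-04  4.70502164e+02]
 [-2.18093829e-03 -9.60758697e-01 -2.77376946e-01  1.24421721e+02]
 [-4.63692543e-05  2.77377702e-01 -9.60760953e-01  3.92273309e+02]
 [ 0.00000000e+00  0.00000000e+00  0.00000000e+00  1.00000000e+00]]
[ 414   65   52   37 1135] [439.59735683  83.05814978] [627.38301771 142.82571788 108.        ]
[ 237  169   41   42 1348] [257.01928783 189.39614243] [469.38786234  47.99480168 108.        ]
[456 241  41  26 403] [471.45905707 251.57568238] [685.3044332  -17.27031918 108.        ]
[ 343  332   46   38 1426] [361.94950912 352.20056101] [ 585.61681532 -139.83691671  108.        ]
[123 347  22  35 403] [135.0942928  365.53349876] [ 330.57058901 -158.27530748  108.        ]
```

View pics/w0.png

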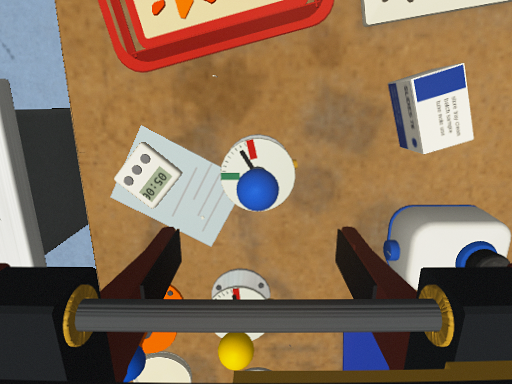

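The wrist view confirms the ball at pixel (257,189), about (469.3, 48 to 49.5). The pointer is at (246,160), between the red line (251,149) and the green line (231,176). A quick angle read before descending.

```bash
python3 - <<'E'
from h import *
t=np.load("w0.npz");crop(t["p"],210,125,95,90,8,"pics/c3.png")
E
```

```text
(no output)
```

View pics/c3.png

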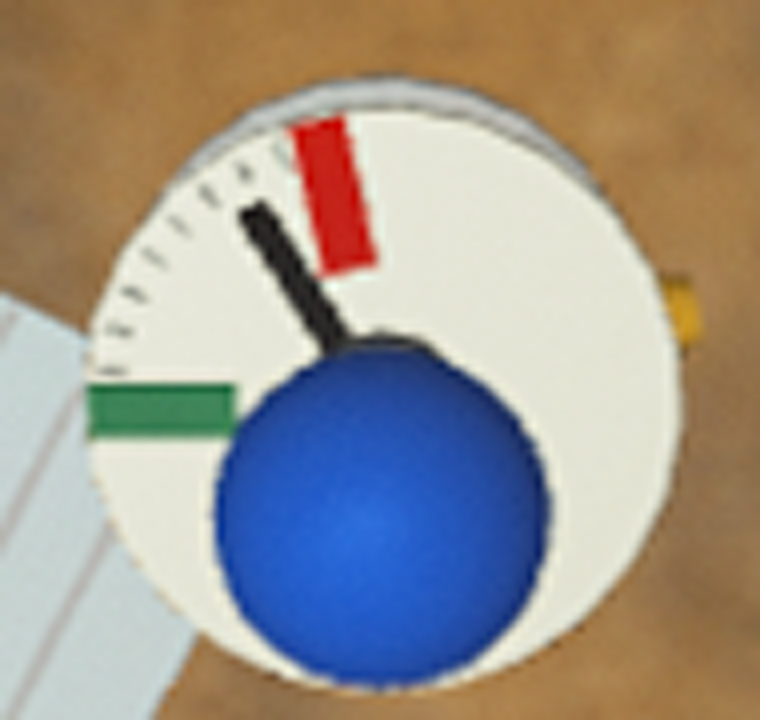

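```bash
python3 - <<'E'
from h import *
t=np.load("w0.npz");f=lambda uv,z:onz(t,np.array([210,125])+(np.array(uv)+.5)/8-.5,z)[:2]
for n,a,b,z in(("ptr",(335,345),(252,207),53),("grn",(236,410),(89,411),50),("red",(350,268),(320,123),50)):
    A,B=f(a,z),f(b,z);v=B-A;print(n,A.round(1),B.round(1),np.degrees(np.arctan2(v[1],v[0])))
E
python3 - <<'E'
from h import *
from bench import r
r.move_gripper(66,30)
r.movel([469.3,49.5,89],O(0),vel=120)
s=r.read_state();print(s["time_s"],s["eef_pos"],yawof(s["tool_rot"]),s["gripper_width"],s["force"],s["joint_pos"].round(2))
E
```

```text
ptr [463.1  57.9] [452.1  76.8] 120.26226862987441
grn [449.2  48.1] [428.7  48. ] -179.74430985201516
red [465.2  68. ] [461.3  87.7] 101.25789617304304
4.5167 [469.83887042  49.64267466  89.59391795] -0.000388772839829057 66.02307168069878 [ 0.36062955 -0.20519478  1.12001508] [ 16.3   23.05 -35.59 121.06  20.11  41.56 -32.38]
```

```bash
python3 - <<'E'
from h import *
from bench import r
r.movel([469.0,48.7,88.6],O(0),vel=60)
r.move_gripper(30,32)
s=r.read_state();print(s["time_s"],s["eef_pos"],yawof(s["tool_rot"]),s["gripper_width"],s["force"],s["wrist_torque"])
q=s["joint_pos"].copy();y0=yawof(s["tool_rot"]);q0=q[6]
for dq in(4,20,38,54):
    q[6]=q0+dq;r.move_joints(q);s=r.read_state();y=yawof(s["tool_rot"])
    print(dq,s["time_s"],s["eef_pos"].round(1),y-y0,s["gripper_width"].round(2),s["force"].round(1),s["wrist_torque"].round(2))
    if y-y0<2: break
c=r.camera_params("wrist");p,d=r.snapshot("wrist")
np.savez("w1.npz",p=p,d=d,**{k:np.array(v) for k,v in c.items()})
cv2.imwrite("pics/w1.png",p[:,:,::-1]);print(proj(c,[[469,48.7,108],[469-34,48.7,53]]))
E
```

```text
5.3167 [468.64499038  48.71828735  88.58137991] 0.0028547745261580334 38.715120949592844 [-1.41572126 -0.26223918  1.94096244] [-0.03796286  0.35479004 -0.02668555]Traceback (most recent call last):
  File "<stdin>", line 9, in <module>
AttributeError: 'float' object has no attribute 'round'
```

```bash
cat > turn.py <<'E'
from h import *
from bench import r
import sys
def look(n):
    c=r.camera_params("wrist");p,d=r.snapshot("wrist")
    np.savez(n+".npz",p=p,d=d,**{k:np.array(v) for k,v in c.items()})
    cv2.imwrite(f"pics/{n}.png",p[:,:,::-1])
def show(s,k=""):
    print(k,round(s["time_s"],2),s["eef_pos"].round(1),round(yawof(s["tool_rot"]),2),round(float(s["gripper_width"]),2),s["force"].round(1),s["wrist_torque"].round(2))
E
python3 - <<'E'
from turn import *
s=r.read_state();show(s)
q=s["joint_pos"].copy();y0=yawof(s["tool_rot"]);q0=q[6]
if y0>2:
  for dq in(15,):
    q[6]=q0+dq;r.move_joints(q);s=r.read_state();show(s,dq)
look("w1")
E
```

```text
5.57 [468.6  48.7  88.6] 3.93 39.01 [-1.6 -0.8  0.6] [-0.07  0.16  0.13]
15 5.92 [468.5  48.7  88.6] 18.67 39.32 [-1.9 -0.9  3.4] [-0.02  0.16  0.07]
```

View pics/w1.png

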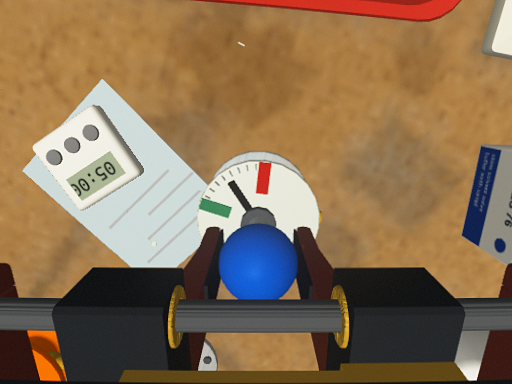

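The pointer, tip (233,182), is turning with the ball and leaving the red line (263,178). I'll continue to just short of green.

```bash
python3 - <<'E'
from turn import *
t=np.load("w1.npz")
q=r.read_state()["joint_pos"].copy();q0=q[6]
for dq in(17,34):
    q[6]=q0+dq;r.move_joints(q);s=r.read_state();show(s,dq)
look("w2")
crop(np.load("w1.npz")["p"],190,145,135,105,5,"pics/c4.png")
crop(np.load("w2.npz")["p"],190,145,135,105,5,"pics/c5.png")
E
```

```text
17 6.36 [468.4  48.6  88.6] 35.36 38.93 [-3.3 -0.7  3.5] [-0.13  0.25  0.09]
34 6.74 [468.3  48.6  88.5] 52.31 38.9 [-3.6 -1.2  4.3] [-0.18  0.46  0.08]
```

View pics/c4.png

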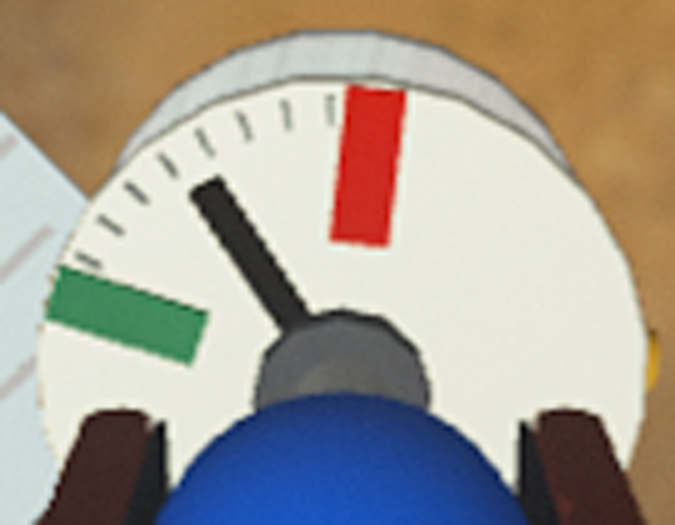

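View pics/c5.png

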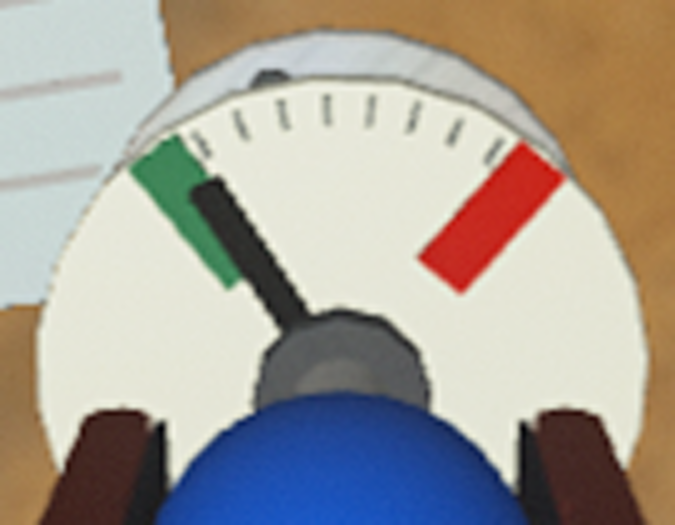

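```bash
python3 - <<'E'
from h import *
C=np.array([469,48.6])
for w,L in(("w1",dict(ptr=((295,322),(205,187)),grn=((201,338),(54,294)),red=((360,244),(375,88)))),("w2",dict(ptr=((295,322),(205,188)),grnedge=((232,288),(132,170)),red=((440,275),(542,160))))):
    t=np.load(w+".npz");f=lambda uv,z:onz(t,np.array([190,145])+(np.array(uv)+.5)/5-.5,z)[:2]
    for n,(a,b) in L.items():
        z=53 if n=="ptr" else 50
        A,B=f(a,z),f(b,z);v=B-A;u=B-C;print(w,n,A.round(1),B.round(1),"line",np.degrees(np.arctan2(v[1],v[0])).round(1),"from C",np.degrees(np.arctan2(u[1],u[0])).round(1))
E
```

```text
w1 ptr [460.6  55.4] [443.8  69.2] line 140.6 from C 140.7
w1 grn [449.5  48.2] [428.9  47.8] line -179.0 from C -178.9
w1 red [465.6  67.6] [460.7  88. ] line 103.6 from C 101.9
w2 ptr [458.1  49.2] [436.6  51.3] line 174.5 from C 175.2
w2 grnedge [449.9  44.8] [429.3  44.6] line -179.4 from C -174.2
w2 red [465.5  68. ] [461.   87.9] line 102.6 from C 101.5
```

```bash
python3 - <<'E'
from turn import *
q=r.read_state()["joint_pos"].copy();q[6]+=5.9
r.move_joints(q);r.sleep(.2);show(r.read_state())
look("w3")
crop(np.load("w3.npz")["p"],190,145,135,105,5,"pics/c6.png")
E
```

```text
7.24 [468.3  48.5  88.6] 58.09 38.76 [-3.9 -0.1  4.7] [-0.14  0.44 -0.02]
```

View pics/c6.png

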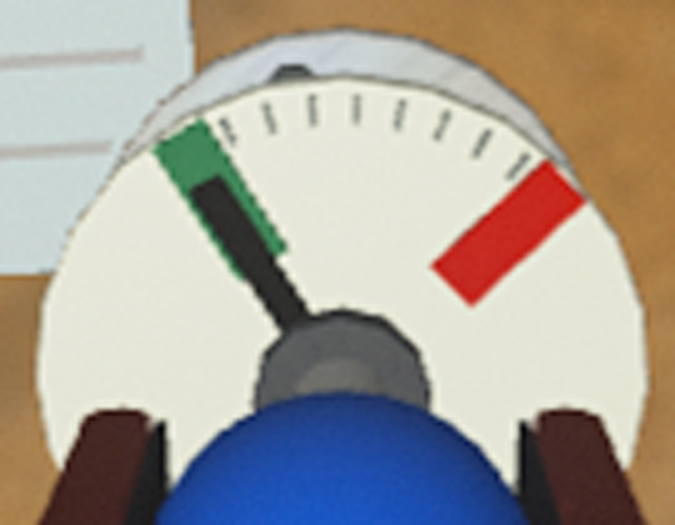

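```bash
python3 - <<'E'
from h import *
t=np.load("w3.npz");f=lambda uv,z:onz(t,np.array([190,145])+(np.array(uv)+.5)/5-.5,z)[:2]
for n,a,b,z in(("ptr",(294,322),(206,187),53),("grn",(263,263),(180,133),50),("red",(452,286),(566,180),50),("grnR",(287,247),(206,119),50),("grnL",(240,278),(154,148),50)):
    A,B=f(a,z),f(b,z);v=B-A;print(n,A.round(1),B.round(1),np.degrees(np.arctan2(v[1],v[0])))
E
```

```text
ptr [458.  48.] [436.4  48.1] 179.48140922118137
grn [449.6  48.3] [429.   48.6] 179.00253670554142
red [465.7  68. ] [461.1  88.2] 102.8537570623472
grnR [449.4  52.2] [429.3  52.5] 179.02198454187263
grnL [449.7  44.5] [428.9  44.6] 179.69253402626063
```

The pointer is centred on the green line (179.5° against 179 to 180.5°). I'll release, rise and check.

```bash
python3 - <<'E'
from turn import *
r.move_gripper(70);s=r.read_state();show(s)
p=s["eef_pos"].copy();p[2]=235
r.movel(p,None,vel=150);r.sleep(.2);show(r.read_state())
look("w4")
p,d=r.snapshot("top");crop(p,150,120,240,140,3,"pics/t4.png")
w=np.load("w4.npz")["p"];crop(w,195,120,120,95,6,"pics/c7.png")
crop(np.load("top0.npz")["p"],150,120,240,140,3,"pics/t0c.png")
E
```

```text
7.96 [468.3  48.5  88.5] 58.23 69.82 [0.2 0.2 1. ] [-0.01 -0.16  0.02]
 9.28 [467.9  48.5 234.3] 58.25 69.75 [0.1 0.  0.6] [ 0.   -0.17  0.03]
```

View pics/c7.png

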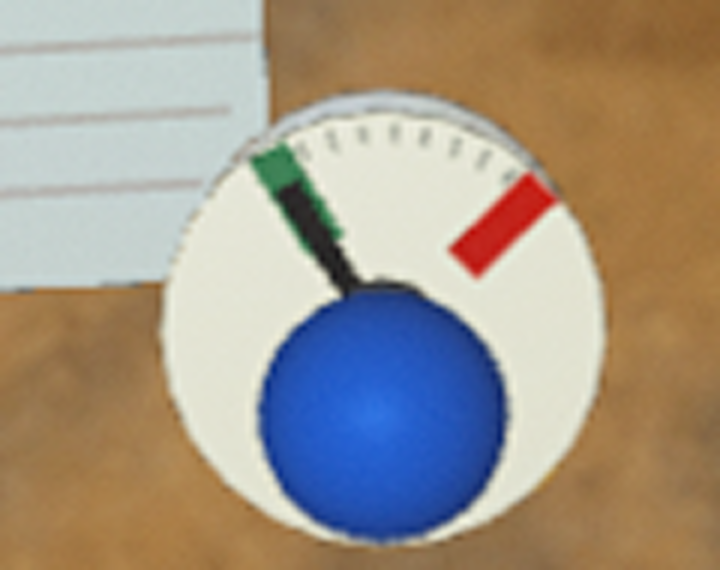

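View pics/t4.png

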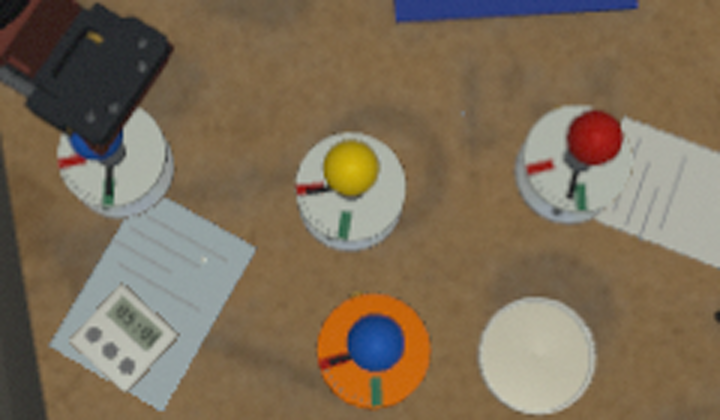

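View pics/t0c.png

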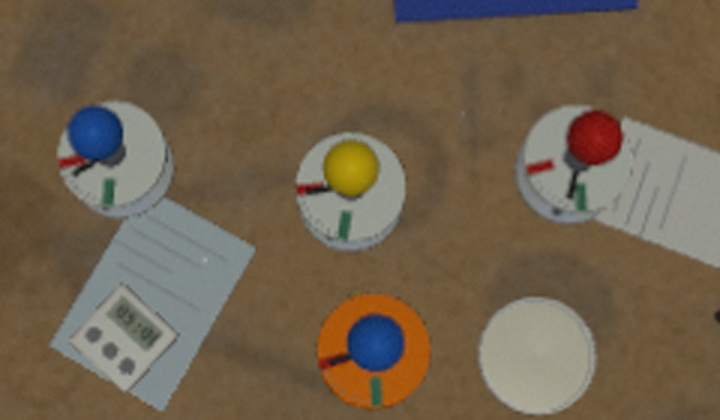

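```bash
python3 - <<'E'
from turn import *
t=np.load("w4.npz");f=lambda uv,z:onz(t,np.array([195,120])+(np.array(uv)+.5)/6-.5,z)[:2]
for n,a,b,z in(("ptr",(351,290),(289,189),53),("grn",(325,244),(271,155),50),("red",(465,263),(543,188),50)):
    A,B=f(a,z),f(b,z);v=B-A;print(n,A.round(1),B.round(1),np.degrees(np.arctan2(v[1],v[0])))
r.close_job()
E
```

```text
ptr [458.4  48.1] [436.6  48.4] 179.22417117259107
grn [449.   48.2] [429.9  48.5] 178.93672164148623
red [465.7  68.4] [461.3  87.8] 102.80944007722614
the job is handed in; nothing more can be done
```

The blue-ball tap is open, with its black pointer on the green line, and the job is handed in. I used the white-bodied tap, not the orange look-alike. I gripped the ball at its equator with 32 N, turned it about 58° anticlockwise with the last joint, let go and rose clear.

- **Pointer position:** after release, the wrist picture put the pointer at 179.2° and the green line at 178.9°, about 0.3° apart. Measuring from the red line instead puts green at about 180.2°, which leaves the pointer about 1° short.
- **Other taps:** in the top view, the yellow and red taps and the orange look-alike looked the same as in the first picture.
- **Forces and time:** the wrist force readings I took stayed under about 7 N. The clock stood at about 9.4 s when I handed in.
- **Disagreements:** the cameras differed by about 1.5 mm on the ball's y position, so I gripped near the middle of the estimates. The fingers closed to 38.7–39.3 mm on the 40 mm ball. No slip showed, as the pointer followed the gripper in every picture.

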